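Jack up the marble cooling slab and hold it

TASK

Set the small jack on the counter with its saddle centred under the round lift lug at the front of the marble cooling slab. Then pump the handle: one full stroke down as a trial lift, let the handle come all the way back up so that the slab settles, and push it fully down again, raising the slab with the jack alone. Finish while holding the handle down with the slab raised, so that a colleague can adjust its short front foot; do not disturb the squeeze bottle and the two closed tins standing nearby.

Things in the scene. Friction and masses are not known exactly. Their poses are not given: they have to be found in the camera images.
- cooler: Marble cooling slab on a fixed stand, 300 mm deep (x), 400 wide (y), top 95 high, 22 mm tins on its rear. Origin on the counter right below the lift lug's centre; x points from lug to rear, away from the robot. Front face at x = 50 mm; front feet (34 mm wide) at x = 85, y = +-170. Pivots on its rear feet (x = 345 mm, z = 45); 20 to 40 N up at the lug lifts it, and it sinks back by itself.
- lift_pad (a point): Centre of the lug's flat underside, 68 mm above the counter with the slab down; rises with the slab. The lug is a dark steel tongue 44 mm wide, 10 thick, sticking out of the slab's front towards the robot, ending in a half round of radius 22 about this point, with a raised bright steel ring 22 mm across on top. x axis points into the slab.
- jack: Loose grey jack, about 0.9 kg. Origin: underside of its base plate, right below the saddle. Own +x is the nose that goes under the lug; handle points to -x. Base plate 12 mm thick, x -110 to +35, 85 wide. Ram housing 38 mm diameter, 44 high. Upright carrying post at x = -55, y = 0, to grip from above.
- saddle (a point): Centre of the top of the jack's saddle, a flat dark steel disc 32 mm across; 56 mm above the jack's underside with the handle up (12 mm below the lug). Rises straight up 50 mm per rad of pump, 27 mm at full stroke.
- post_top (a point): Centre of the top of the jack's carrying post, 130 mm above its underside; axes as jack. The post is a steel bar 14 mm (x) by 20 mm (y) rising from the base plate. Pinch it along y with the fingertips no lower than 85 mm above the underside, to clear the handle's side bars. The jack's centre of mass is within 25 mm of the post.
- handle_bar (a point): Centre of the handle's cross grip, a black bar 18 mm thick, 76 long, along the jack's y; push it down from above. The handle is a U: side bars 10 mm thick at y = +-32 from a hinge line at x = -30, z = 50 mm (jack frame) to this grip, 160 mm away. Grip centre when up: x = -166, z = 134; fully down: x = -190, z = 50.
- pump (a joint): Pump handle angle, rad: 0 = up (31.5 degrees above level), 0.55 = down on its stop (level). Spring and load push it back up when let go, in about 1 s. At the grip it takes 2 to 3 N until the saddle meets the lug (0.24 rad), then 9 to 14 N. Pressing over 40 N on the stop may tip the jack.
- squeeze_bottle: White squeeze bottle standing on the counter, 64 mm in diameter, 195 mm high. Origin: centre of its underside. A bystander.
- tin_left: Closed round aluminium tin to the left, 55 mm in diameter, 33 mm high. Origin: centre of its underside. A bystander.
- tin_right: Closed round aluminium tin to the right, as the other. A bystander.
Not all that is in view belongs to the job. What is meant by the jack is not blue, and is the smaller of those in its own colour.

How it is judged:
On the way, in this order (a step that is already met when the one before it is completed fails the run):
1. the jack stands on the counter with its saddle centred under the lift lug (within 12 mm), handle up (horizontal distance between saddle and lift_pad below 0.012 m and angle between jack's own z axis and vertical below 0.05 rad and height (world z) of jack below 0.004 m and value of joint pump below 0.1 rad and linear speed of jack below 0.02 m/s), for 0.2 s.
2. trial lift: handle pushed down (over 0.46 rad) and the lug raised at least 9 mm by the jack (value of joint pump above 0.46 rad and height (world z) of lift_pad above 0.077 m and contact force between jack and cooler above 8 N), for 0.2 s.
3. handle back up (under 0.08 rad) and the slab down again (value of joint pump below 0.08 rad and height (world z) of lift_pad below 0.07 m), for 0.2 s.
At the end, for the whole second after the job is handed in: Robot presses the handle down (over 0.46 rad, over 3 N) and does not touch the slab; slab rests on the jack (over 8 N), lug raised 9 mm or more; saddle within 15 mm of lug centre; jack flat on the counter; bottle and tins upright within 30 mm of their places (all of step 2 and horizontal distance between saddle and lift_pad below 0.015 m and angle between jack's own z axis and vertical below 0.05 rad and height (world z) of jack below 0.004 m and contact force between any of the fingers, the arm and jack above 3 N and contact force between each of the fingers, the arm and cooler below 1 N and linear speed of jack below 0.02 m/s and distance of each of squeeze_bottle, tin_left, tin_right from where it was at the start of the episode below 0.03 m and angle between squeeze_bottle's own z axis and vertical below 0.2 rad); the arm keeps its last pose, push and grip.
It fails at once if the squeeze bottle or a tin is moved or knocked over (distance of any of squeeze_bottle, tin_left, tin_right from where it was at the start of the episode above 0.03 m or angle between squeeze_bottle's own z axis and vertical above 0.5 rad).
It fails at once if the slab is raised by anything but the jack (height (world z) of lift_pad above 0.073 m and contact force between jack and cooler below 0.5 N and contact force between any of the fingers, the arm and cooler above 2 N).
It also fails if it takes over 61 s, if anything falls off the work surface, if the arm or the gripper's body presses on something with over 40 N, if the wrist force passes 120 N, or if a joint passes its speed limit or range.

ROBOT

A 7-joint arm with a two-finger parallel gripper is mounted at the origin on the work surface. World frame = base frame: x ahead of the robot, y to its left, z up, the work surface at z = 0. Lengths are in m, angles in rad, forces in N, time in s.
With the tool pointing down it reaches from about 0.425 to 0.95 m from the base axis. Payload 16.7 kg.
Tool frame: the origin (TCP) lies at the centre of the arm's flange, where the gripper is bolted on; the fingertips stand 199 mm ahead of it and the grasp point (between the pads) lies 180 mm ahead of it; z points along the fingers, x is the direction in which the jaws open and shut, and the axes are right-handed (so a half turn about z gives the same grasp; the last joint's range is limited). The gripper opens to 94 mm and grips with 3 to 60 N. Pads are 16 mm wide; open, the fingers measure 119 mm over their backs; the gripper's body (75 mm by 177 mm) begins 78 mm behind the grasp point.
Start: joints at [1.067, 0.426, 0.074, 1.606, -0.034, 1.111, -0.067], TCP at [0.234, -0.633, 0.405] pointing down, gripper open.
Joint ranges: [-2.85, 2.85], [-0.5, 2.14], [-1.23, 1.37], [0.21, 2.46], [-1.02, 4.16], [0.16, 2.05], [-2.73, 2.73]. Speed limits (rad/s): [1.89, 1.89, 2.39, 2.39, 3.01, 3.01, 3.01].

INTERFACE

Orientations are given as [roll, pitch, yaw] about the fixed x, y, z axes, in that order (R = Rz(yaw) Ry(pitch) Rx(roll)).
In Python, from rig import r gives the robot as it stands. The module is installed in compiled form; this text tells all that it offers.
- The arm moves only by the shell command python3 -m crank 'ROWS'. ROWS is JSON, one flat list of numbers, 7 for each row, row after row: the turn, a rotation vector about the tool's x, y, z in units of 6 degrees (1.0 is 6 degrees), then the shift along the tool's x, y, z in units of 30 mm (1.0 is 30 mm), then the closure, from 0 (fully open) to 1 (shut). A call has 1 to 12 rows; each row is the pose to reach, as a shift and turn from the pose measured when the call began, along the tool's axes at that moment; what a row does not reach only later rows make up. A row lasts 1/8 s, in which the tool goes at most 62.5 mm and 10.7 degrees, less where a joint would pass 70% of its speed; a pose out of reach is approached as far as the arm can. A call with a gripper value outside its range is refused whole. The fingers move at their own pace and stop on an object; the grip force is fixed at half the most. Time passes only in rows, so rows that repeat a pose let the fingers close. It gives the time, the measured TCP pose, the force and the opening at its end, in the units of the state.
- r.get_obs(): the state, without advancing time (a new reading comes with each control period).
- r.grab_frame(name): name is "side" or "top" or "wrist"; returns a dict with "color" (420x560x3 uint8, blue, green, red), "fx", "fy", "cx", "cy" (pixels), "k1" (the pictures are not rectified: a ray, as slopes to the right and down, at radius r is drawn at 1 + k1 r^2 times it, then the intrinsics apply), "world_to_cam" (4x4, takes a point from world to camera coordinates). Camera axes: x right, y down, z forward; pixel columns grow to the right and rows downward; lengths in m; the calibration is good to about 2 mm. A picture is of the moment at which its call begins. There is no depth.
- r.finish_job(): hands the job in, once; it reports no verdict.
Trained networks look in a picture, given as the dict that the camera call returned (one of the last four; its "shot" number tells which), for a name from the list of things; names that differ only in an ending like _2 or _b are one class to them, and where a whole thing is asked for, a point or a joint stands for the part that bears it (a point fixed in the world has none). Each returns a list of dicts, best first, with "conf" (0 to 1); they miss things now and then, are a little off and sometimes report something else, mostly with a low value. They report only what shows in the picture. A call takes as long as a camera call. They do not tell look-alikes from the thing itself.
- r.recognise(picture, thing): "position" ([x, y, z] in m, in world coordinates, good to about 4 mm: the middle of the surface that is visible of it).
- r.mark_of(picture, thing): "position" ([x, y, z] in m, in world coordinates, good to about 4 mm: a listed point, or the origin of a listed thing).
The state is a dict: "clock": time; "joints": joint angles; "qd": joint speeds; "joint_torque": joint torques, N m; "tool_pos": TCP position; "tool_rot": TCP orientation; "force": force on the tool from outside, world axes, zero at the start; "moment": the same for the moment, N m; "grip_width": opening from 0.0 (shut) to 1.0 (fully open).
Only numpy, scipy, OpenCV 4.12 (cv2) and the standard library are available. Lean on these libraries where they do the work, as an engineer would, in place of code of your own. Each camera call takes 0.05 s, during which the arm holds its last target.

## Working session

There is one attempt and no reset: what is moved stays moved. The work goes in short steps, Python scripts to look and compute and a shell command to move; the robot and the scene stay as the last step left them, time stands still between calls to the robot, and variables do not carry over. Pictures are saved under pics/ and viewed, and the job is handed in when it is done.

```bash
mkdir -p pics
cat > h.py <<'E'
import numpy as np, cv2
from rig import r
from scipy.spatial.transform import Rotation as R
def proj(f,P):
    c=f["world_to_cam"]@np.r_[P,1]; x,y=c[0]/c[2],c[1]/c[2]; s=1+f["k1"]*(x*x+y*y)
    return np.array([f["cx"]+f["fx"]*x*s, f["cy"]+f["fy"]*y*s])
def ray(f,u,v):
    xd,yd=(u-f["cx"])/f["fx"],(v-f["cy"])/f["fy"]; x,y=xd,yd
    for _ in range(30):
        s=1+f["k1"]*(x*x+y*y); x,y=xd/s,yd/s
    M=np.array(f["world_to_cam"]); Rm=M[:3,:3]; o=-Rm.T@M[:3,3]
    d=Rm.T@np.array([x,y,1]); return o,d/np.linalg.norm(d)
def atz(f,u,v,z):
    o,d=ray(f,u,v); return o+d*(z-o[2])/d[2]
def tri(*l):
    A=0;b=0
    for f,u,v in l:
        o,d=ray(f,u,v); Q=np.eye(3)-np.outer(d,d); A=A+Q; b=b+Q@o
    return np.linalg.solve(A,b)
E
python3 - <<'E'
from h import *
o=r.get_obs(); print({k:np.round(v,3) for k,v in o.items()})
for n in ("side","top","wrist"):
    f=r.grab_frame(n); cv2.imwrite(f"pics/{n}0.png",f["color"])
    print(n,f["fx"],f["k1"],np.round(f["world_to_cam"],3).tolist())
    for t in ("jack","cooler","lift_pad","saddle","post_top","handle_bar","squeeze_bottle","tin_left","tin_right"):
        for d in r.mark_of(f,t): print(t,round(d["conf"],2),np.round(d["position"],3),np.round(proj(f,d["position"])))
E
```

```text
{'clock': np.float64(0.0), 'joints': array([ 1.067,  0.427,  0.074,  1.607, -0.034,  1.111, -0.067]), 'qd': array([-0.001,  0.001, -0.   ,  0.001,  0.001,  0.   ,  0.   ]), 'joint_torque': array([ 2.0000e-03, -9.3583e+01,  3.6670e+00, -4.5419e+01, -4.9000e-02,
        2.0000e-02,  0.0000e+00]), 'tool_pos': array([ 0.234, -0.633,  0.404]), 'tool_rot': array([ 3.141e+00,  1.000e-03, -1.216e+00]), 'force': array([-0.258, -0.114, -1.315]), 'moment': array([ 0.074, -0.037, -0.021]), 'grip_width': np.float64(1.001)}
side 496.37769111312406 -0.1551604353223275 [[-0.907, -0.422, 0.009, 0.452], [-0.333, 0.702, -0.629, 0.224], [0.259, -0.573, -0.777, 1.367], [0.0, 0.0, 0.0, 1.0]]
jack 0.8 [ 0.688  0.233 -0.001] [180. 262.]
jack 0.79 [0.349 0.449 0.002] [252. 378.]
jack 0.57 [0.506 0.251 0.001] [233. 290.]
cooler 0.69 [ 0.672 -0.07  -0.   ] [234. 191.]
lift_pad 0.73 [ 0.678 -0.064  0.069] [230. 177.]
saddle 0.63 [0.692 0.238 0.073] [174. 248.]
saddle 0.44 [0.503 0.25  0.054] [233. 281.]
saddle 0.43 [0.35  0.456 0.056] [250. 372.]
post_top 0.85 [0.452 0.244 0.13 ] [251. 271.]
post_top 0.72 [0.72
[... 927 characters left out ...]
4] [120. 265.]
saddle 0.41 [0.505 0.25  0.056] [192. 213.]
post_top 0.67 [0.451 0.247 0.129] [186. 230.]
post_top 0.59 [0.729 0.295 0.169] [170. 125.]
post_top 0.57 [0.293 0.443 0.133] [111. 286.]
handle_bar 0.8 [0.336 0.25  0.131] [183. 273.]
handle_bar 0.7 [0.805 0.416 0.175] [128.  98.]
handle_bar 0.58 [0.184 0.416 0.133] [119. 328.]
squeeze_bottle 0.57 [ 0.504 -0.3    0.   ] [378. 219.]
tin_left 0.7 [ 0.537  0.462 -0.001] [129. 203.]
tin_right 0.86 [ 0.559 -0.461  0.   ] [430. 202.]
tin_right 0.2 [0.337 0.249 0.135] [183. 272.]
wrist 366.47658142276657 -0.041745307970178766 [[0.347, -0.938, 0.0, -0.676], [-0.913, -0.338, 0.23, -0.024], [-0.215, -0.08, -0.973, 0.39], [0.0, 0.0, 0.0, 1.0]]
```

Run:
```python
import cv2
a=cv2.imread("pics/top0.png"); cv2.imwrite("pics/topz.png",cv2.resize(a[60:350,60:460],None,fx=2,fy=2,interpolation=3))
```

```text
(no output)
```

View pics/topz.png

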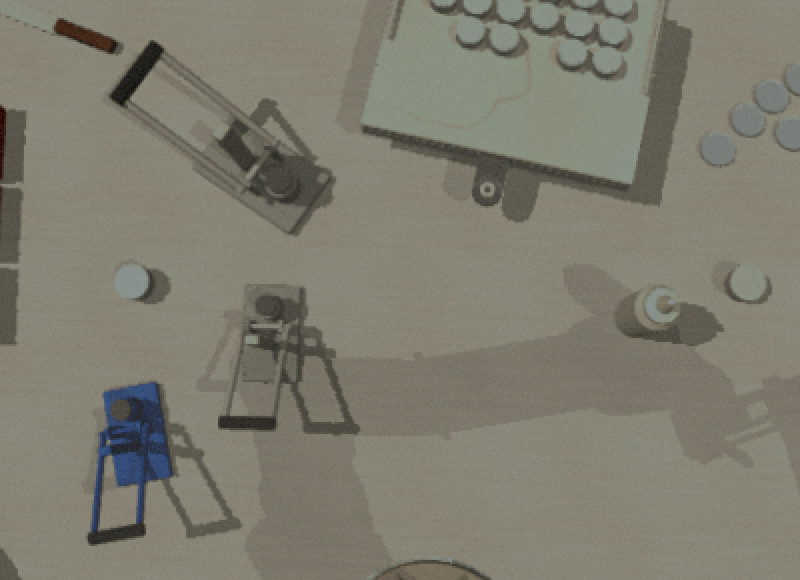

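View pics/side0.png

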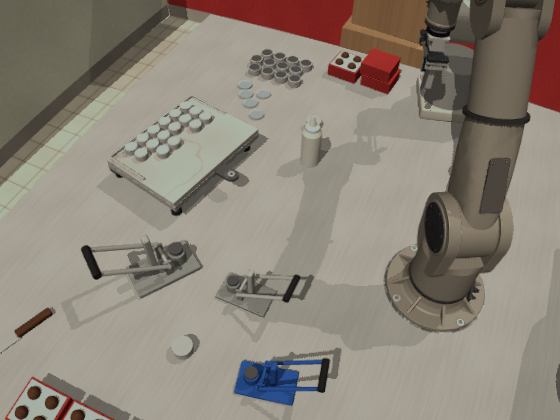

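Three jacks show in top0: big grey at (204,156), with its post about 167 mm high; small grey at (195,215), post about 130 mm; blue at (128,265). The small grey one fits ("not blue, the smaller of its colour"). Next I check it in an enlarged crop and work out the first move.

```bash
cat >> h.py <<'E'
def rows(pos,yaw):
    o=r.get_obs(); C=R.from_euler("xyz",o["tool_rot"]); T=R.from_euler("xyz",[np.pi,0,yaw])
    sh=C.inv().apply(np.array(pos)-o["tool_pos"])/0.03
    rv=(C.inv()*T).as_rotvec()/np.radians(6)
    print("turn",np.round(rv,2),"shift",np.round(sh,2),"clock",o["clock"],"dist rows",np.linalg.norm(sh)*30/62.5)
E
python3 - <<'E'
from h import *
a=cv2.imread("pics/top0.png")[130:310,100:260]; cv2.imwrite("pics/crop0.png",cv2.resize(a,None,fx=3,fy=3,interpolation=2))
rows([0.58,-0.05,0.45],-1.55)
E
```

```text
turn [-0.    0.    3.19] shift [-14.22 -17.55  -1.51] clock 1.5 dist rows 10.866618867304943
```

View pics/crop0.png

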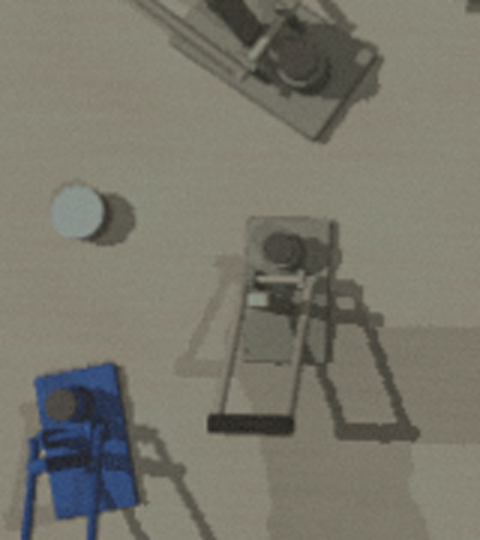

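The crop shows the small grey jack (saddle at crop (284,248), black grip at (250,424)), clearly smaller than the grey one above it; blue is ruled out. Moving over.

```bash
python3 -m crank '[0,0,0,-1,-1,-1.5,0, 0,0,1,-5,-6,-1.5,0, 0,0,2,-8,-10,-1.5,0, 0,0,3.2,-14.2,-17.5,-1.5,0, 0,0,3.2,-14.2,-17.5,-1.5,0, 0,0,3.2,-14.2,-17.5,-1.5,0, 0,0,3.2,-14.2,-17.5,-1.5,0, 0,0,3.2,-14.2,-17.5,-1.5,0, 0,0,3.2,-14.2,-17.5,-1.5,0, 0,0,3.2,-14.2,-17.5,-1.5,0, 0,0,3.2,-14.2,-17.5,-1.5,0, 0,0,3.2,-14.2,-17.5,-1.5,0]'
python3 - <<'E'
from h import *
print(np.round(r.get_obs()["joints"],2)); rows([0.45,0.245,0.45],-1.55)
E
```

```text
clock: 3.0
tool_pos: [0.5802, -0.0467, 0.4495]
tool_rot: [-3.141, 0.002, -1.545]
force: [-0.1, -0.3, -0.2]
grip_width: 1.0
[ 0.2   0.25 -0.28  1.75  0.07  1.15 -1.64]
turn [-0.    0.02  0.04] shift [-9.83  4.09 -0.  ] clock 3.0 dist rows 5.11081325424825
```

```bash
cat > look.py <<'E'
import sys
from h import *
n,things,cams=sys.argv[1],sys.argv[2].split(","),sys.argv[3].split(",")
for c in cams:
    f=r.grab_frame(c); cv2.imwrite(f"pics/{c}{n}.png",f["color"]); np.save(f"pics/{c}{n}.npy",{k:v for k,v in f.items()},allow_pickle=True)
    for t in things:
        if t:
            for d in r.mark_of(f,t): print(c,t,round(d["conf"],2),np.round(d["position"],4),np.round(proj(f,d["position"])))
E
python3 look.py 1 lift_pad,cooler wrist
python3 -m crank '[0,0,0,-9.8,4.1,0,0, 0,0,0,-9.8,4.1,0,0, 0,0,0,-9.8,4.1,0,0, 0,0,0,-9.8,4.1,0,0, 0,0,0,-9.8,4.1,0,0, 0,0,0,-9.8,4.1,0,0, 0,0,0,-9.8,4.1,0,0, 0,0,0,-9.8,4.1,0,0]'
python3 look.py 2 saddle,post_top,handle_bar,jack wrist
```

```text
wrist lift_pad 0.88 [ 0.6787 -0.0717  0.0689] [302.  92.]
wrist cooler 0.93 [ 0.6777 -0.0702  0.0047] [296.  98.]
clock: 4.15
tool_pos: [0.4508, 0.2381, 0.4495]
tool_rot: [3.141, -0.001, -1.554]
force: [-0.1, -0.7, 0.0]
grip_width: 1.0
wrist saddle 0.89 [0.3489 0.4544 0.0558] [ 76. 279.]
wrist saddle 0.71 [0.5029 0.2452 0.0566] [265. 141.]
wrist post_top 0.59 [0.4455 0.2505 0.1279] [257. 213.]
wrist jack 0.94 [0.505  0.2472 0.0016] [265. 137.]
wrist jack 0.65 [0.3454 0.4516 0.0021] [100. 265.]
```

View pics/wrist1.png

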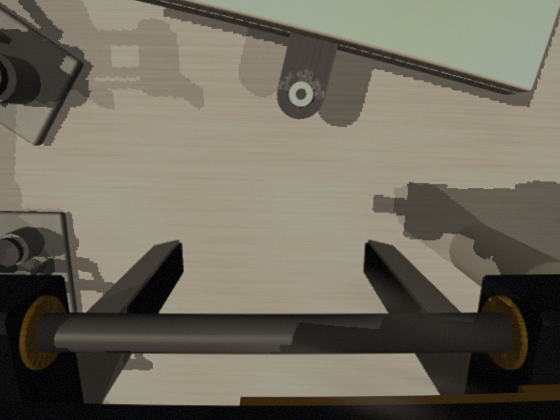

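View pics/wrist2.png

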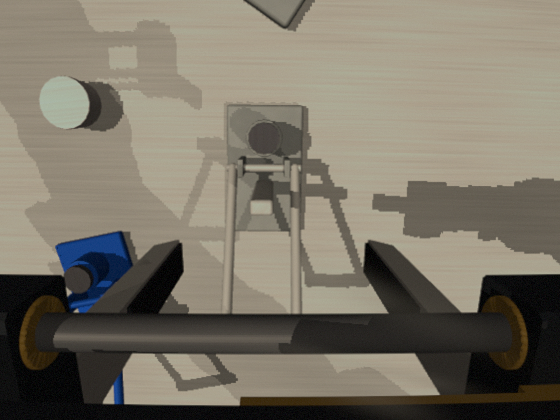

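Wrist1 shows the lug ring at (301,94). Wrist2 shows the jack's saddle at (265,137), post top at about (261,207), and base nose corners at about (226,104) and (306,106). Computing positions from these.

Run:
```python
from h import *
import cv2
L=lambda n:np.load(f"pics/{n}.npy",allow_pickle=True).item()
w1,w2=L("wrist1"),L("wrist2")
cv2.imwrite("pics/w2c.png",cv2.resize(w2["color"][90:250,200:330],None,fx=4,fy=4,interpolation=2))
cv2.imwrite("pics/w1c.png",cv2.resize(w1["color"][40:140,240:400],None,fx=5,fy=5,interpolation=2))
```

```text
(no output)
```

View pics/w2c.png

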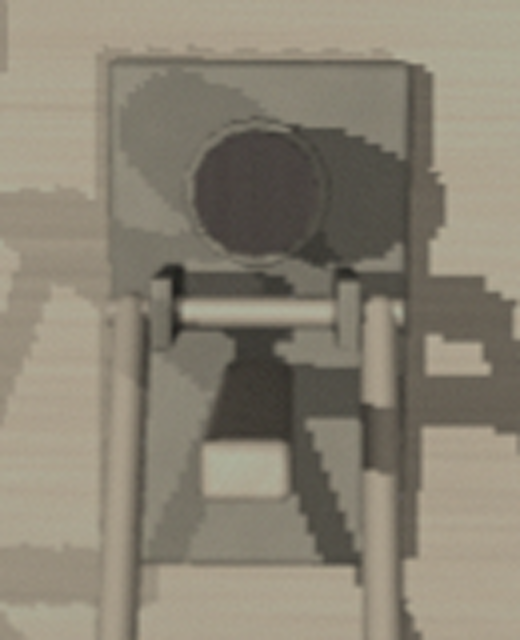

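View pics/w1c.png

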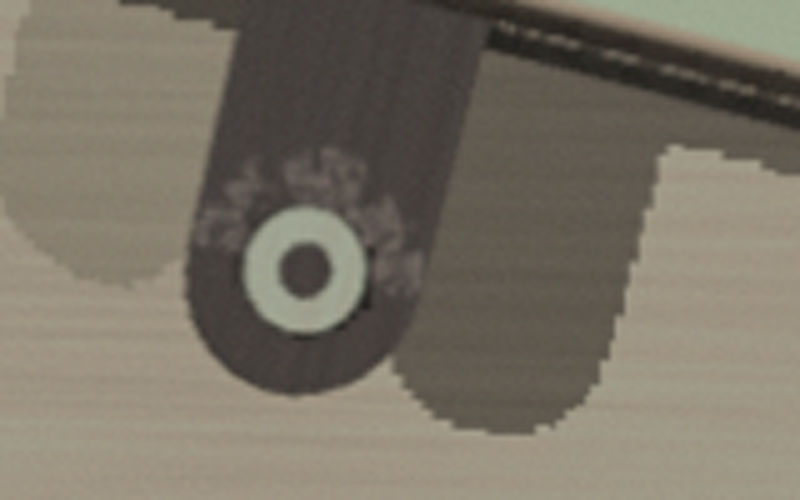

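Run:
```python
from h import *
L=lambda n:np.load(f"pics/{n}.npy",allow_pickle=True).item()
w1,w2=L("wrist1"),L("wrist2")
print("saddle",atz(w2,264.2,137.1,.056)); print("post",atz(w2,261.4,207.2,.130))
a,b=atz(w2,226.8,105.3,.012),atz(w2,301.8,106.3,.012); d=a-b
print("nose",a,b,np.linalg.norm(d),"yaw",np.arctan2(-d[0],d[1]), "saddle est from nose yaw")
c=lambda x,y:(x/5+240-.4,y/5+40-.4)
for h in (.078,.080,.082): print("ring",h,atz(w1,*c(305,270),h))
for p,q in (((238,30),(187,265)),((484,40),(425,290))):
    A,B=atz(w1,*c(*p),.078),atz(w1,*c(*q),.078); e=A-B; print("lug yaw",np.arctan2(e[1],e[0]),A,B)
# triangulate with top0: ring (303.3,154.3), saddle, post
f=r.grab_frame("top"); g=r.grab_frame("side"); 
for n,F in (("top",f),("side",g)): np.save(f"pics/{n}3.npy",F,allow_pickle=True); cv2.imwrite(f"pics/{n}3.png",F["color"])
for P,n in ((atz(w1,301,93.6,.08),"ring"),(atz(w2,264.2,137.1,.056),"saddle"),(atz(w2,261.4,207.2,.13),"post")):
  for m,F in (("top",f),("side",g)):
    u=proj(F,P); print(n,m,u); x,y=np.round(u).astype(int)
    cr=F["color"][max(y-20,0):y+20,max(x-20,0):x+20]; cr=cv2.resize(cr,None,fx=8,fy=8,interpolation=2)
    cv2.circle(cr,tuple(int(k) for k in (u-[x-20,y-20]+.5)*8),3,(0,0,255),-1)
    cv2.imwrite(f"pics/_{n}{m}.png",cr)
rowsI=[np.hstack([cv2.imread(f"pics/_{n}{m}.png") if cv2.imread(f"pics/_{n}{m}.png").shape==(320,320,3) else np.zeros((320,320,3),np.uint8) for n in ("ring","saddle","post")]) for m in ("top","side")]
cv2.imwrite("pics/chk3.png",cv2.resize(np.vstack(rowsI),(780,520)))
```

```text
saddle [0.50628885 0.24645842 0.056     ]
post [0.45076996 0.24654388 0.13      ]
nose [0.53880239 0.28897325 0.012     ] [0.53903634 0.2064169  0.012     ] 0.08255668350701252 yaw 0.002833836725075583 saddle est from nose yaw
ring 0.078 [ 0.67676021 -0.07005025  0.078     ]
ring 0.08 [ 0.67659034 -0.06991289  0.08      ]
ring 0.082 [ 0.67642048 -0.06977554  0.082     ]
lug yaw -0.1942555348274404 [ 0.71802298 -0.05635418  0.078     ] [ 0.67707806 -0.04829882  0.078     ]
lug yaw -0.18837420107994537 [ 0.71759798 -0.10070224  0.078     ] [ 0.67382444 -0.0923575   0.078     ]
ring top [304.06858677 154.84242729]
ring side [231.47576424 173.32894132]
saddle top [193.22316473 212.34973903]
saddle side [232.62291895 279.00159219]
post top [186.03906886 229.68685805]
post side [250.49062539 272.17054148]
```

View pics/chk3.png

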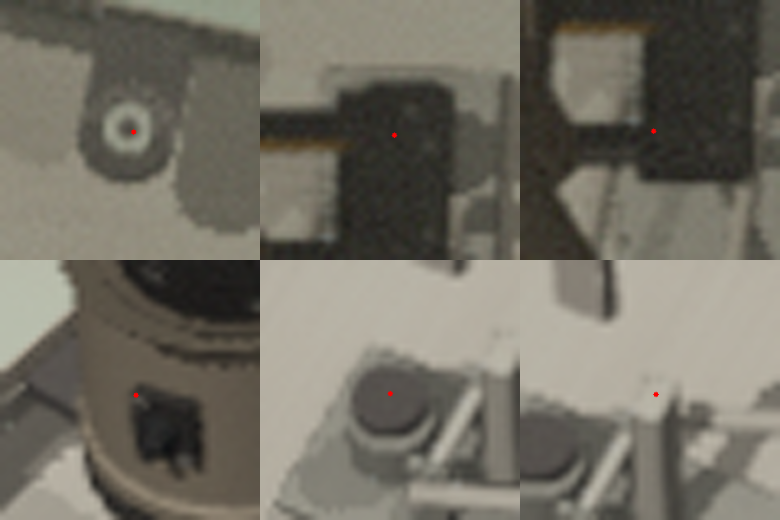

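Top and side checks agree within about 2 mm; the post is 130 mm high and the saddle 56 mm. Grasping the post.

Run:
```python
from h import *
rows([0.4508,0.2465,0.291],-1.5708)
```

```text
turn [ 0.   -0.    0.18] shift [-0.23 -0.03  5.28] clock 4.5 dist rows 2.5377985592655126
```

```bash
python3 -m crank '[0,0,0.18,-0.23,-0.03,1,0, 0,0,0.18,-0.23,-0.03,2.5,0, 0,0,0.18,-0.23,-0.03,4,0, 0,0,0.18,-0.23,-0.03,5,0, 0,0,0.18,-0.23,-0.03,5.28,0, 0,0,0.18,-0.23,-0.03,5.28,0]'
python3 look.py 4 "" wrist,side
```

```text
clock: 5.25
tool_pos: [0.451, 0.2467, 0.2914]
tool_rot: [3.141, -0.0, -1.57]
force: [-0.3, 1.0, -0.4]
grip_width: 1.003
```

View pics/wrist4.png

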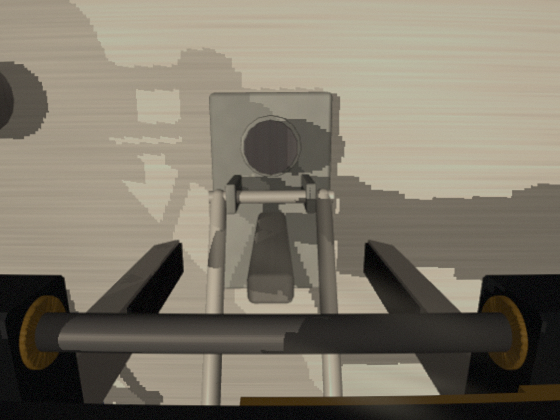

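View pics/side4.png

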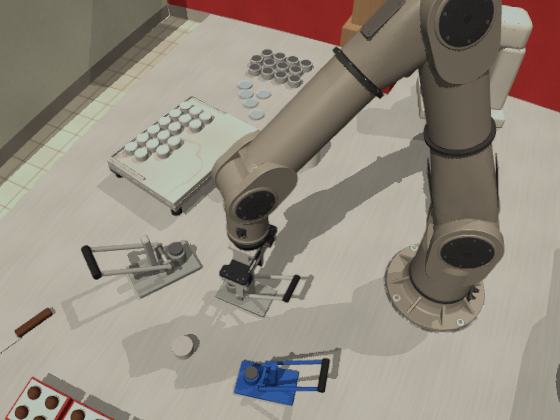

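Wrist4: the post top spans columns 249 to 293 at row 290, centred between the fingers (183 to 364). Closing.

```bash
python3 - <<'E'
from h import *
w=np.load("pics/wrist4.npy",allow_pickle=True).item()
print([proj(w,[.451+a,.2467+b,.13]) for a in (-.007,.007) for b in (-.01,.01)], "grasp point",proj(w,[.451,.2467,.111]))
E
python3 -m crank '[0,0,0,0,0,0,1, 0,0,0,0,0,0,1, 0,0,0,0,0,0,1, 0,0,0,0,0,0,1, 0,0,0,0,0,0,1, 0,0,0,0,0,0,1]'
```

```text
[array([294.28531306, 304.16847007]), array([247.12148584, 304.17555152]), array([294.76808694, 273.4017423 ]), array([246.53191288, 273.40867735])] grasp point [270.90668724 271.4512031 ]
clock: 6.1
tool_pos: [0.4511, 0.2468, 0.2922]
tool_rot: [-3.141, 0.0, -1.571]
force: [-1.1, 0.3, 1.1]
grip_width: 0.396
```

```bash
python3 -m crank '[0,0,0,0,0,0,1, 0,0,0,0,0,0,1, 0,0,0,0,0,0,1, 0,0,0,0,0,0,1]'
```

```text
clock: 6.6
tool_pos: [0.451, 0.2469, 0.2921]
tool_rot: [-3.141, 0.0, -1.57]
force: [-1.3, 1.3, -2.9]
grip_width: 0.21
```

```bash
python3 -m crank '[0,0,0,0,0,-0.3,1, 0,0,0,0,0,-0.6,1, 0,0,0,0,0,-0.8,1, 0,0,0,0,0,-0.8,1]'
python3 - <<'E'
from h import *
rows([0.5545,-0.0442,0.314],-1.771)
E
python3 look.py 5 "" side,wrist
```

```text
clock: 7.1
tool_pos: [0.4511, 0.2469, 0.3167]
tool_rot: [-3.14, 0.001, -1.571]
force: [-0.9, 0.4, -8.1]
grip_width: 0.212
turn [-0.01  0.01  1.91] shift [ 9.7  -3.44  0.09] clock 7.1 dist rows 4.9422636508430084
```

View pics/wrist5.png

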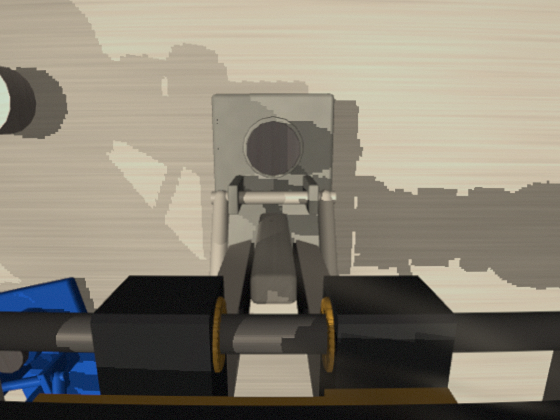

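Run:
```python
import cv2
a=cv2.imread("pics/side5.png")[200:340,170:330]; cv2.imwrite("pics/s5c.png",cv2.resize(a,None,fx=4,fy=4,interpolation=2))
```

```text
(no output)
```

View pics/s5c.png

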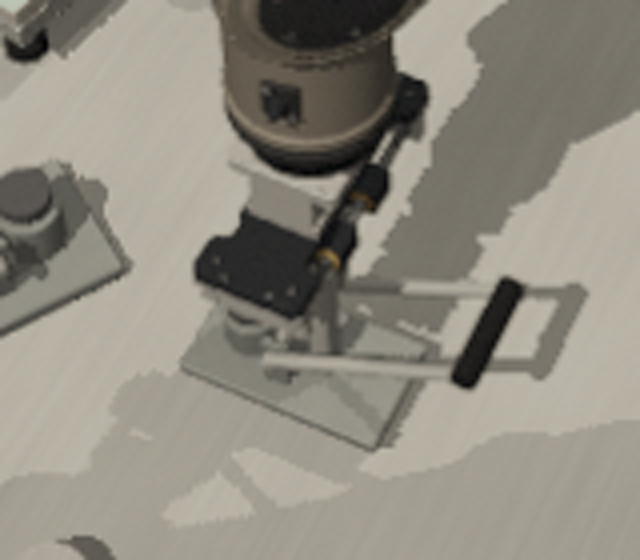

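The jack hangs level: wrist5 has the saddle at (272,147) and the base nose edge horizontal at row 94. Carrying it to a point about 70 mm in front of the lug.

```bash
python3 -m crank '[0,0,0.1,1,-0.35,0,1, 0,0,0.4,2.2,-0.78,0,1, 0,0,0.7,3.5,-1.24,0,1, 0,0,0.9,4.8,-1.7,0,1, 0,0,1.2,6.1,-2.16,0,1, 0,0,1.5,7.4,-2.62,0,1, 0,0,1.8,8.6,-3.05,0.1,1, 0,0,1.9,9.4,-3.33,0.2,1, 0,0,1.9,9.7,-3.44,0.3,1, 0,0,1.9,9.7,-3.44,0.3,1, 0,0,1.9,9.7,-3.44,0.3,1]'
python3 look.py 6 "saddle,lift_pad" wrist,side,top
```

```text
clock: 8.57
tool_pos: [0.554, -0.0429, 0.307]
tool_rot: [-3.141, 0.001, -1.768]
force: [0.3, 0.9, -8.8]
grip_width: 0.21
wrist saddle 0.96 [ 0.6053 -0.0546  0.0702] [274. 151.]
wrist lift_pad 0.82 [ 0.6769 -0.0698  0.0668] [276.  18.]
side saddle 0.7 [0.5401 0.4602 0.0013] [183. 350.]
side saddle 0.48 [0.6933 0.2414 0.0753] [173. 248.]
side saddle 0.46 [0.3483 0.4553 0.0559] [251. 372.]
side saddle 0.45 [ 0.6049 -0.0534  0.0711] [250. 187.]
side lift_pad 0.62 [ 0.6756 -0.0675  0.0708] [232. 176.]
top saddle 0.64 [0.3464 0.452  0.0547] [121. 266.]
top saddle 0.45 [0.6916 0.2304 0.0684] [201. 149.]
```

View pics/wrist6.png

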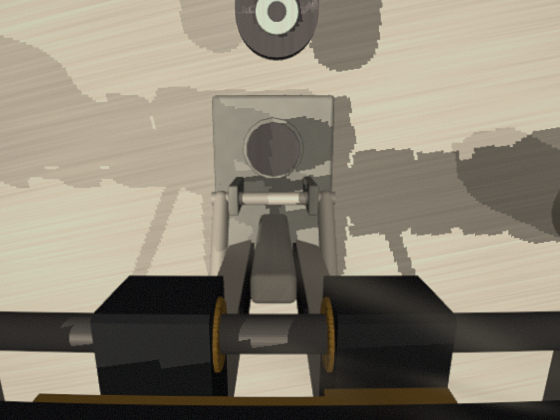

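View pics/side6.png

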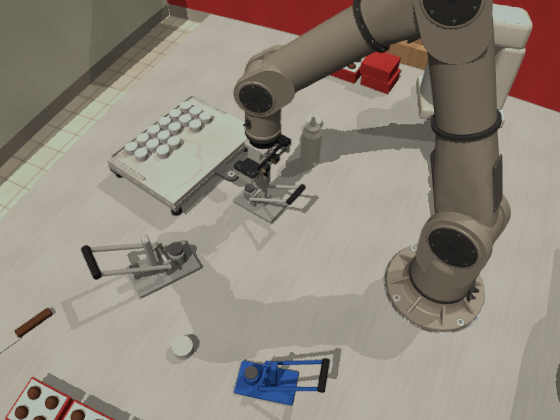

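Wrist6: lug ring at (277,11), saddle at (273,147), nearly in line. Computing the remaining shift.

Run:
```python
from h import *
L=lambda n:np.load(f"pics/{n}.npy",allow_pickle=True).item()
w=L("wrist6"); w1=L("wrist1"); o=r.get_obs(); zs=.056+o["tool_pos"][2]-.2921
S=atz(w,272.8,147.3,zs); G=atz(w,276.7,10.8,.080); t=tri((w,276.7,10.8),(w1,301,93.6),(L("top3"),303.2,154.4)); print("S",S,"G",G,"G1",atz(w1,301,93.6,.08),"tri",t)
C=R.from_euler("xyz",o["tool_rot"])
print(C.inv().apply(G-S)/.03, C.inv().apply(t-S)/.03, o["tool_pos"])
```

```text
S [ 0.60766825 -0.05407313  0.07100098] G [ 0.67692978 -0.0700077   0.08      ] G1 [ 0.67660024 -0.07027918  0.08      ] tri [ 0.67603536 -0.06903265  0.08520855]
[ 0.0653872  -2.36830389 -0.29856502] [ 0.03932532 -2.33277179 -0.47219354] [ 0.55423185 -0.04405166  0.30710098]
```

```bash
python3 -m crank '[0,0,0,0,0,0.2,1, 0,0,0,0,0,0.32,1, 0,0,0,0,-0.5,0.32,1, 0,0,0,0.05,-1,0.32,1, 0,0,0,0.05,-1.5,0.32,1, 0,0,0,0.05,-2,0.32,1, 0,0,0,0.05,-2.35,0.32,1, 0,0,0,0.05,-2.35,0.32,1, 0,0,0,0.05,-2.35,0.32,1]'
python3 look.py 7 "" wrist,side
python3 - <<'E'
from h import *
a=cv2.imread("pics/side7.png")[110:240,180:330]; cv2.imwrite("pics/s7c.png",cv2.resize(a,None,fx=4,fy=4,interpolation=2)); print(r.get_obs()["tool_pos"])
E
```

```text
clock: 10.15
tool_pos: [0.6227, -0.0593, 0.2974]
tool_rot: [3.142, 0.0, -1.769]
force: [-0.7, 0.3, -9.2]
grip_width: 0.214
[ 0.62266195 -0.05933316  0.29758386]
```

View pics/wrist7.png

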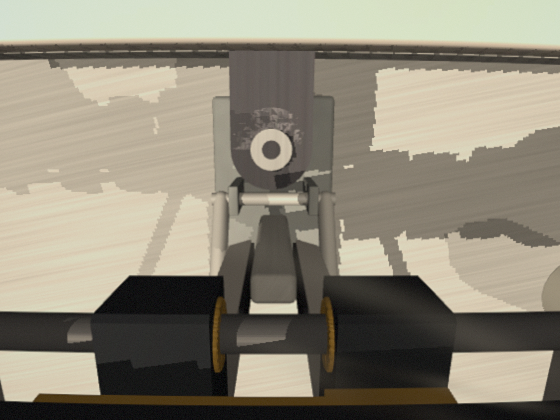

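View pics/s7c.png

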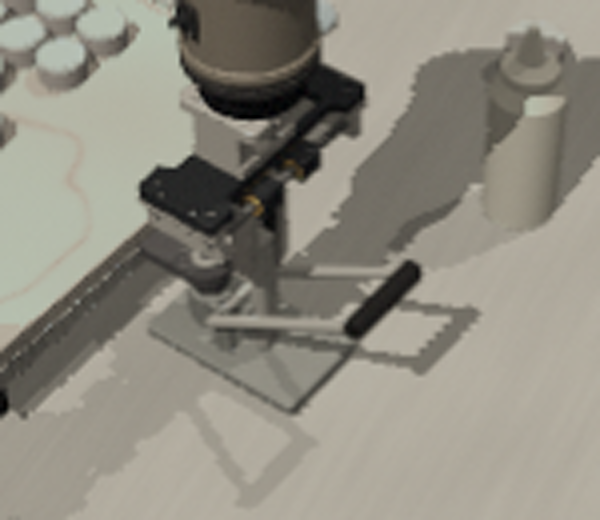

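Wrist7: ring at (271,150), lug over the saddle. Checking where the ring should appear if the saddle is exactly below it.

Run:
```python
from h import *
L=lambda n:np.load(f"pics/{n}.npy",allow_pickle=True).item()
w=L("wrist7"); S=atz(w,272.8,147.3,.056+.2976-.2921); print(S, "TCP-based", proj(w,[S[0],S[1],.08]), "ring",atz(w,270.7,149.8,.08))
C=R.from_euler("xyz",r.get_obs()["tool_rot"]); print(C.inv().apply(atz(w,270.7,149.8,.08)-S)*1000)
```

```text
[ 0.67620287 -0.0707276   0.0615    ] TCP-based [272.77525405 149.26968563] ring [ 0.6761469  -0.06958597  0.08      ]
[ -1.11467285   0.27273038 -18.49971788]
```

Within about 1 mm. Lowering and releasing.

```bash
python3 -m crank '[0,0,0,-0.02,0,0.08,1, 0,0,0,-0.02,0,0.15,1, 0,0,0,-0.02,0,0.19,1, 0,0,0,-0.02,0,0.19,1]'
python3 -m crank '[0,0,0,0,0,0,0, 0,0,0,0,0,0,0, 0,0,0,0,0,0,0, 0,0,0,0,0,0,0, 0,0,0,0,0,0,0, 0,0,0,0,0,0,0, 0,0,0,0,0,0,0, 0,0,0,0,0,0,0]'
python3 look.py 8 "" wrist
```

```text
clock: 10.75
tool_pos: [0.6223, -0.0584, 0.2927]
tool_rot: [3.141, 0.0, -1.769]
force: [-10.8, 1.9, 9.5]
grip_width: 0.21
clock: 11.75
tool_pos: [0.6223, -0.0584, 0.2927]
tool_rot: [3.141, 0.0, -1.769]
force: [0.8, 0.3, 0.3]
grip_width: 0.995
```

View pics/wrist8.png

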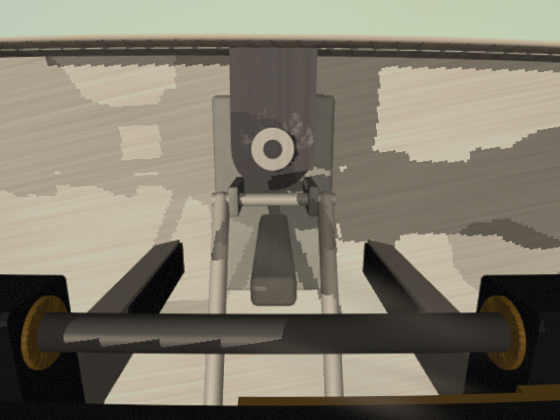

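Released: the ring is at (273,149), and the base nose is still symmetrical (213 to 334). Withdrawing upwards, shutting the fingers, and moving above the handle grip.

```bash
python3 -m crank '[0,0,0,0,0,-0.8,0, 0,0,0,0,0,-2,0, 0,0,0,0,0,-2.8,0, 0,0,0,0,0,-2.8,0.5, 0,0,0,0,1.5,-2.8,1, 0,0,0,0,3,-2.8,1, 0,0,0,0,3.7,-2.8,1, 0,0,0,0,3.7,-2.8,1, 0,0,0,0,3.7,-2.8,1, 0,0,0,0,3.7,-2.8,1, 0,0,0,0,3.7,-2.8,1]'
python3 look.py 9 "saddle,handle_bar,post_top,lift_pad,jack" wrist,side,top
```

```text
clock: 13.18
tool_pos: [0.514, -0.0367, 0.3765]
tool_rot: [3.141, 0.0, -1.769]
force: [0.1, -0.8, -0.5]
grip_width: 0.183
wrist handle_bar 0.76 [ 0.5081 -0.0361  0.1328] [273. 242.]
wrist post_top 0.92 [ 0.6173 -0.0534  0.1302] [265.  60.]
wrist post_top 0.41 [ 0.5046 -0.3031 -0.0013] [538. 152.]
wrist jack 0.85 [ 0.6755 -0.0608  0.001 ] [263.  16.]
side saddle 0.62 [0.6938 0.2405 0.073 ] [173. 248.]
side saddle 0.59 [0.3465 0.4556 0.0595] [251. 372.]
side saddle 0.41 [ 0.6742 -0.067   0.0555] [232. 180.]
side handle_bar 0.9 [0.1911 0.4171 0.1355] [321. 373.]
side handle_bar 0.85 [0.8079 0.4178 0.1754] [ 91. 262.]
side handle_bar 0.53 [ 0.5098 -0.0319  0.1361] [276. 187.]
side post_top 0.79 [ 0.6231 -0.0584  0.1295] [245. 170.]
side post_top 0.79 [0.7275 0.2937 0.1664] [145. 239.]
side post_top 0.6 [0.2986 0.4436 0.1307] [272. 365.]
side post_top 0.18 [ 0.5077 -0.0384  0.1354] [277. 186.]
side lift_pad 0.74 [ 0.6777 -0.0647  0.0708] [230. 176.]
side jack 0.94 [ 0.6773 -0.0653 -0.0028] [232. 192.]
side jack 0.85 [ 0.6924  0.2315 -0.0011] [179. 261.]
side jack 0.71 [0.3504 0.4483 0.0051] [252. 377.]
top saddle 0.68 [0.6887 0.2304 0.0705] [201. 150.]
top saddle 0.51 [0.344  0.4528 0.0527] [121. 266.]
top handle_bar 0.74 [ 0.5028 -0.2955  0.0025] [376. 220.]
top handle_bar 0.68 [0.1851 0.4172 0.1325] [119. 327.]
top handle_bar 0.59 [0.8072 0.4144 0.1771] [129.  97.]
top post_top 0.97 [0.2932 0.4423 0.1328] [112. 286.]
top post_top 0.73 [0.7305 0.2944 0.1666] [171. 125.]
top lift_pad 0.93 [ 0.6796 -0.0685  0.0673] [303. 155.]
top jack 0.87 [ 0.6911  0.2355 -0.0011] [204. 155.]
top jack 0.56 [ 0.3471  0.4529 -0.0014] [128. 265.]
```

View pics/wrist9.png

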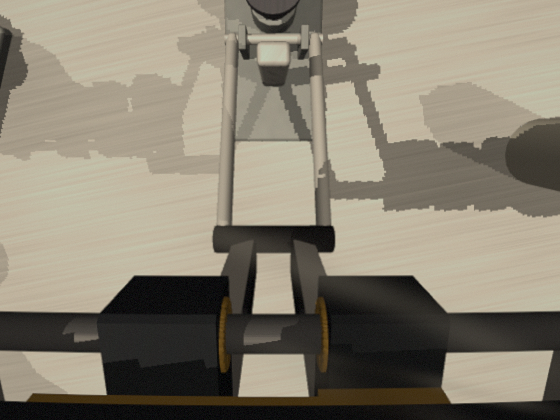

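Run:
```python
import cv2
a=cv2.imread("pics/side9.png")[110:260,190:350]; b=cv2.imread("pics/top9.png")[110:260,230:390]; import numpy as np
cv2.imwrite("pics/c9.png",cv2.resize(np.hstack([a,b]),None,fx=2.5,fy=2.5,interpolation=2))
```

```text
(no output)
```

View pics/c9.png

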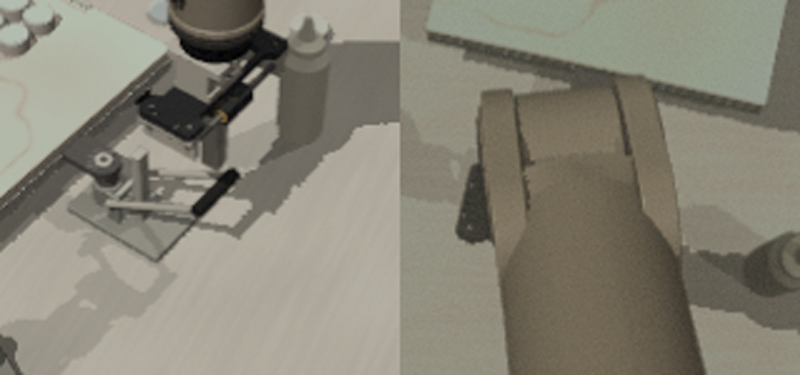

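Wrist9: grip bar centre at (274,239), post top at (273,53). Computing both positions.

Run:
```python
from h import *
L=lambda n:np.load(f"pics/{n}.npy",allow_pickle=True).item()
w=L("wrist9")
B=atz(w,274,237.5,.137); P=atz(w,273,53,.13); o=r.get_obs(); C=R.from_euler("xyz",o["tool_rot"]); 
l,q=atz(w,214,239,.134),atz(w,334,239,.134); d=l-q; y=np.arctan2(-d[0],d[1]); print("bar",B,"post",P,"yaw",y,np.linalg.norm(d),"saddle",P[:2]+.055*np.array([np.cos(-.198),np.sin(-.198)]))
print(C.inv().apply(B-o["tool_pos"])*1000/30,o["tool_pos"],o["grip_width"])
```

```text
bar [ 0.51224172 -0.03775222  0.137     ] post [ 0.61994054 -0.05878895  0.13      ] yaw -0.19863639282338472 0.07643471088297768 saddle [ 0.67386595 -0.06960794]
[0.04566596 0.03239815 7.99336582] [ 0.51354215 -0.03663158  0.37680071] 0.0025470088154780864
```

Saddle within about 3 mm of the lug; the grip sits under the fingers. First half of the stroke, with a force check.

```bash
python3 -m crank '[0,0,0,0.05,0.05,0.6,1, 0,0,0,0.05,0.05,1.1,1, 0,0,0,0.05,0.2,1.5,1, 0,0,0,0.05,0.4,1.83,1, 0,0,0,0.05,0.55,2.17,1, 0,0,0,0.05,0.65,2.4,1, 0,0,0,0.05,0.65,2.4,1]'
python3 look.py 10 "" wrist,side
python3 - <<'E'
from h import *
print(r.get_obs()["tool_pos"],r.get_obs()["force"])
a=cv2.imread("pics/side10.png")[110:260,190:350];b=cv2.imread("pics/wrist10.png")[0:300,100:420]
cv2.imwrite("pics/c10.png",np.hstack([cv2.resize(a,None,fx=2.5,fy=2.5),cv2.resize(b,(400,375))]))
E
```

```text
clock: 14.95
tool_pos: [0.4943, -0.0342, 0.3049]
tool_rot: [-3.141, 0.0, -1.769]
force: [-1.4, -0.2, 11.4]
grip_width: 0.007
[ 0.4944054  -0.03419936  0.30528061] [-1.30762626  0.0488248  11.59725836]
```

View pics/c10.png

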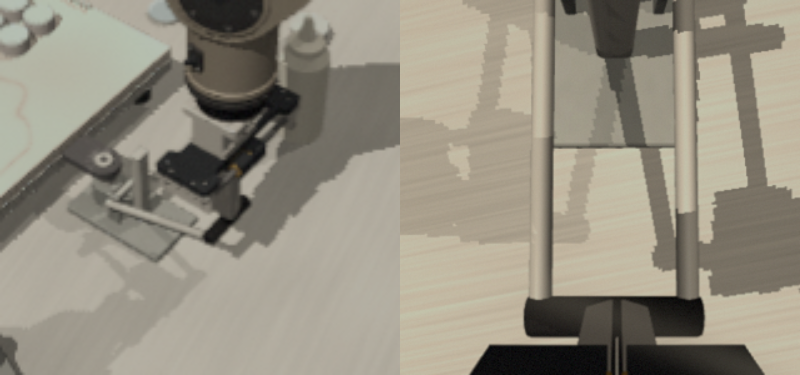

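The fingertips sit on the grip's middle at 11.5 N, so the load is now on the lug. Continuing down to the stop.

```bash
python3 -m crank '[0,0,0,0,0.08,0.4,1, 0,0,0,0,0.14,0.8,1, 0,0,0,0,0.18,1.1,1, 0,0,0,0,0.2,1.35,1, 0,0,0,0,0.2,1.5,1, 0,0,0,0,0.2,1.55,1]'
```

```text
clock: 15.8
tool_pos: [0.4875, -0.0328, 0.2583]
tool_rot: [3.14, -0.001, -1.769]
force: [-10.0, 2.3, 13.0]
grip_width: 0.004
```

```bash
python3 -m crank '[0,0,0,0,0,0.05,1, 0,0,0,0,0,0.05,1]'; python3 look.py 11 "lift_pad,saddle,handle_bar" side
python3 look.py 11 "lift_pad" wrist
python3 - <<'E'
from h import *
print(r.get_obs()["tool_pos"],r.get_obs()["force"])
a=cv2.imread("pics/side11.png")[110:260,190:350];b=cv2.imread("pics/wrist11.png")[0:300,100:420]
cv2.imwrite("pics/c11.png",np.hstack([cv2.resize(a,None,fx=2.5,fy=2.5),cv2.resize(b,(400,375))]))
E
```

```text
clock: 16.05
tool_pos: [0.4873, -0.0326, 0.2572]
tool_rot: [3.139, -0.001, -1.769]
force: [-6.2, -0.5, 18.1]
grip_width: 0.006
side lift_pad 0.92 [ 0.6802 -0.067   0.0848] [230. 173.]
side saddle 0.51 [0.6942 0.2359 0.07  ] [174. 248.]
side saddle 0.51 [0.3473 0.4563 0.0584] [251. 372.]
side saddle 0.48 [ 0.6759 -0.0686  0.0823] [231. 173.]
side saddle 0.46 [ 0.5591 -0.4648  0.0018] [313. 126.]
side handle_bar 0.97 [0.1883 0.4146 0.1338] [323. 373.]
side handle_bar 0.79 [0.804  0.418  0.1737] [ 92. 263.]
side handle_bar 0.55 [ 0.4843 -0.0281  0.0532] [283. 209.]
[ 0.48731034 -0.03263611  0.25727758] [-6.86471136  0.08947918 18.05866858]
```

View pics/c11.png

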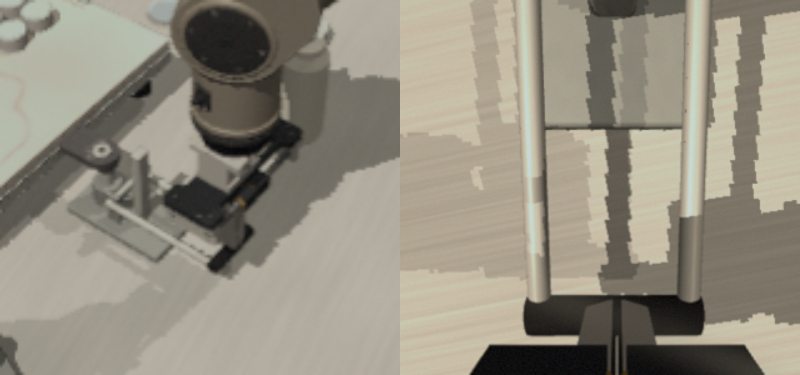

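The lug has risen to about 83 mm, the handle is level and I press with 18 N. Letting the handle back up slowly, then waiting clear of it.

```bash
python3 -m crank '[0,0,0,0,-0.02,-0.4,1, 0,0,0,0,-0.06,-0.8,1, 0,0,0,0,-0.15,-1.2,1, 0,0,0,0,-0.25,-1.6,1, 0,0,0,0,-0.4,-2,1, 0,0,0,0,-0.55,-2.4,1, 0,0,0,0,-0.75,-2.8,1, 0,0,0,0,-0.8,-3.4,1, 0,0,0,0,-0.8,-3.6,1]'
python3 -m crank '[0,0,0,0,0,0,1, 0,0,0,0,0,0,1, 0,0,0,0,0,0,1, 0,0,0,0,0,0,1, 0,0,0,0,0,0,1, 0,0,0,0,0,0,1, 0,0,0,0,0,0,1, 0,0,0,0,0,0,1]'
python3 look.py 12 "lift_pad,handle_bar,jack" side,wrist
python3 - <<'E'
from h import *
print(r.get_obs()["tool_pos"],r.get_obs()["force"])
w=np.load("pics/wrist12.npy",allow_pickle=True).item()
a=cv2.imread("pics/side12.png")[110:260,190:350];b=cv2.imread("pics/wrist12.png")[0:300,100:420]
cv2.imwrite("pics/c12.png",np.hstack([cv2.resize(a,None,fx=2.5,fy=2.5),cv2.resize(b,(400,375))]))
E
```

```text
clock: 17.48
tool_pos: [0.5114, -0.0373, 0.3661]
tool_rot: [3.14, -0.001, -1.769]
force: [-0.8, 0.6, -0.3]
grip_width: 0.005
clock: 18.48
tool_pos: [0.5114, -0.0373, 0.3661]
tool_rot: [3.14, -0.001, -1.769]
force: [1.0, 0.4, -0.6]
grip_width: 0.003
side lift_pad 0.98 [ 0.676  -0.064   0.0715] [231. 177.]
side lift_pad 0.35 [ 6.764e-01 -7.050e-02  1.000e-04] [233. 190.]
side handle_bar 0.77 [0.192  0.4141 0.1364] [322. 372.]
side handle_bar 0.74 [ 0.6757 -0.0697  0.0549] [232. 179.]
side handle_bar 0.7 [0.8056 0.4167 0.1707] [ 92. 263.]
side handle_bar 0.54 [ 0.5083 -0.0332  0.1361] [276. 187.]
side jack 0.93 [ 0.6747 -0.0687 -0.0034] [233. 192.]
side jack 0.93 [ 3.528e-01  4.495e-01 -1.000e-04] [251. 377.]
side jack 0.9 [0.6876 0.2311 0.0021] [180. 261.]
side jack 0.47 [ 0.5576 -0.4642 -0.0013] [314. 127.]
wrist handle_bar 0.92 [ 0.5121 -0.0377  0.1335] [272. 237.]
wrist jack 0.56 [ 0.6776 -0.0659  0.0021] [266.   5.]
[ 0.51140652 -0.03735148  0.36610692] [-0.41695647 -0.09021545  0.26588189]
```

View pics/c12.png

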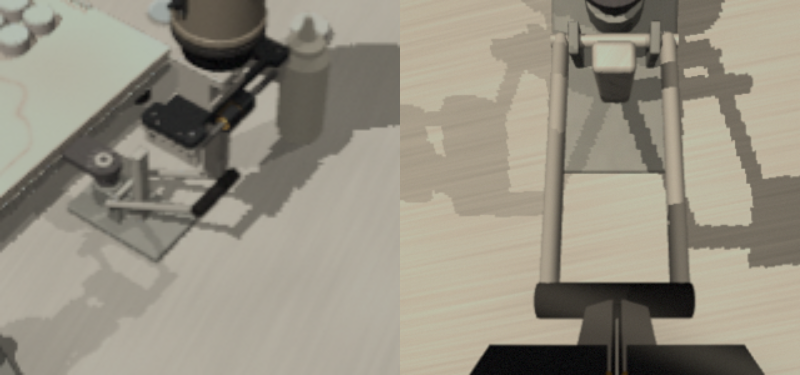

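Handle up at 134 mm, slab down (lug about 69 mm), jack unmoved. Second stroke; the earlier sideways force came from sitting about 2.5 mm behind the bar's middle, so I stop a little further forward.

```bash
python3 -m crank '[0,0,0,0,0,0.5,1, 0,0,0,0,0.05,0.9,1, 0,0,0,0,0.25,1.4,1, 0,0,0,0,0.42,1.8,1, 0,0,0,0,0.55,2.2,1, 0,0,0,0,0.62,2.6,1, 0,0,0,0,0.68,3,1, 0,0,0,0,0.71,3.3,1, 0,0,0,0,0.73,3.55,1, 0,0,0,0,0.73,3.62,1, 0,0,0,0,0.73,3.64,1]'
python3 - <<'E'
from h import *
print(r.get_obs()["tool_pos"],r.get_obs()["force"])
E
```

```text
clock: 20.25
tool_pos: [0.4888, -0.0328, 0.2567]
tool_rot: [3.138, -0.001, -1.769]
force: [-14.1, 1.5, 24.2]
grip_width: 0.003
[ 0.48883291 -0.03281478  0.25666089] [-14.12381885   1.49131776  24.21788795]
```

```bash
python3 -m crank '[0,0,0,0,0.07,0,1, 0,0,0,0,0.07,0,1, 0,0,0,0,0.07,0,1]'
python3 look.py 13 "lift_pad,saddle,handle_bar,jack,squeeze_bottle,tin_left,tin_right" side
python3 look.py 13 "tin_right,squeeze_bottle,tin_left" top
python3 look.py 13 "" wrist
python3 - <<'E'
from h import *
print(r.get_obs()["tool_pos"],r.get_obs()["force"])
a=cv2.imread("pics/side13.png")[110:260,190:350];b=cv2.imread("pics/wrist13.png")[0:300,100:420]
cv2.imwrite("pics/c13.png",np.hstack([cv2.resize(a,None,fx=2.5,fy=2.5),cv2.resize(b,(400,375))]))
E
```

```text
clock: 20.62
tool_pos: [0.4877, -0.0326, 0.2574]
tool_rot: [3.141, -0.001, -1.769]
force: [-0.3, -1.7, 17.1]
grip_width: 0.003
side lift_pad 0.96 [ 0.679  -0.0677  0.083 ] [230. 173.]
side lift_pad 0.74 [ 0.62   -0.0592  0.1302] [246. 170.]
side saddle 0.48 [0.6896 0.2389 0.0713] [175. 249.]
side saddle 0.47 [0.3475 0.4621 0.0576] [250. 375.]
side saddle 0.41 [ 0.6731 -0.0696  0.0824] [232. 173.]
side handle_bar 0.96 [0.1926 0.4161 0.1327] [321. 373.]
side handle_bar 0.9 [0.8054 0.4179 0.1749] [ 91. 262.]
side handle_bar 0.71 [ 0.4831 -0.0336  0.0522] [284. 209.]
side jack 0.97 [ 6.861e-01  2.341e-01 -6.000e-04] [180. 262.]
side jack 0.78 [ 0.6711 -0.0636 -0.003 ] [233. 193.]
side jack 0.7 [0.3517 0.4505 0.0015] [251. 378.]
side squeeze_bottle 0.84 [ 0.5016 -0.294  -0.    ] [310. 162.]
side squeeze_bottle 0.26 [5.390e-01 4.613e-01 4.000e-04] [183. 351.]
side tin_left 0.6 [ 0.5365  0.4621 -0.001 ] [184. 352.]
side tin_left 0.32 [ 0.6217 -0.0598  0.1292] [245. 170.]
side tin_right 0.61 [ 0.5022 -0.2981 -0.006 ] [310. 162.]
side tin_right 0.58 [ 0.5606 -0.4625  0.0006] [313. 126.]
top tin_right 0.88 [ 0.5591 -0.4605  0.003 ] [430. 202.]
top squeeze_bottle 0.69 [ 0.504  -0.2968  0.0047] [377. 219.]
top tin_left 0.77 [ 0.5379  0.4613 -0.0009] [129. 203.]
[ 0.48766208 -0.03260351  0.25737298] [ 0.31622285 -2.51608319 17.4465465 ]
```

View pics/c13.png

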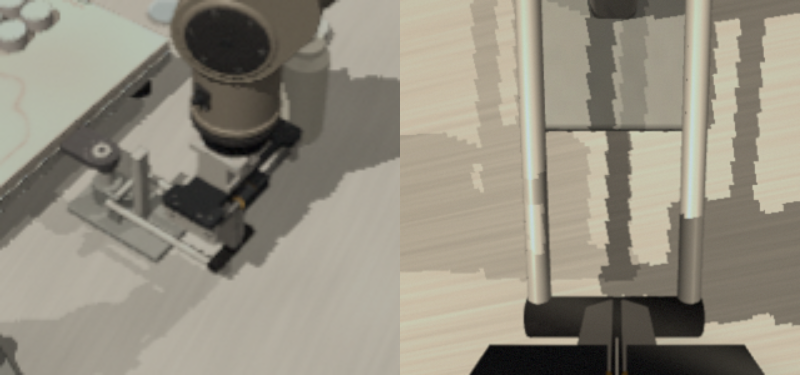

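The handle is on its stop with a 17 N push and almost no sideways force. The lug is at about 83 mm, and the bottle and tins read within about 2 mm of their first positions. Handing in.

```bash
python3 -c "
from rig import r
print(r.finish_job()); o=r.get_obs(); print(o['clock'],o['force'],o['tool_pos'])"
```

```text
the job is handed in; nothing more can be done
None
the job is handed in; nothing more can be done
```

I set the small grey jack under the lug and made one full trial stroke. The handle then came all the way up and the slab settled, and I pushed the handle down to its stop again. I handed the job in at about 21 s of the 61 s, with the handle held down and the slab raised; no verdict was reported.

**Last checks before handing in:**
- **Push:** 17 N down on the grip with under 3 N sideways, and the handle level.
- **Lift:** the lug is at about 83 mm, up from 68 mm.
- **Centring:** before the strokes, my estimates put the saddle about 3 mm from the lug centre. The last side-view network readings put it about 6 mm away, which is near their 4 mm accuracy.
- **Jack:** it stands flat. Its grip bar was back at the same place after the trial stroke.
- **Bystanders:** the bottle and both tins read within about 3 mm of where they started.

**What disagreed:** some network readings named the wrong thing, such as the bottle as the handle bar or tin; I ignored those because they did not match the pictures. At the bottom of both strokes a sideways force of 10 to 14 N built up, and my first guess at its cause was wrong. I removed it at the end by moving the fingers back about 2 mm.

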